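Clamp up a two-piece blank with a trigger clamp

ROBOT

A 6-joint arm with a two-finger parallel gripper is mounted at the origin on a cart in front of the work surface, level with it; the furniture and walls round the work are solid. World frame = base frame: x ahead of the robot, y to its left, z up, the work surface at z = 0. Lengths are in m, angles in rad, forces in N, time in s.
With the tool pointing down it reaches from about 0.3 to 0.775 m from the base axis. Payload 14.6 kg.
Tool frame: the origin (TCP) lies between the finger pads; the fingertips stand 14 mm ahead of it and the grasp point (between the pads) lies 5 mm behind it; z points along the fingers, y is the line along which they close (so a half turn about z gives the same grasp; the last joint's range is limited). The gripper opens to 94 mm and grips with 3 to 60 N. Pads are 16 mm wide; open, the fingers measure 119 mm over their backs; the gripper's body (75 mm by 177 mm) begins 78 mm behind the grasp point.
Start: joints at [1.193, 0.3, 1.521, -0, 1.321, -0.067], TCP at [0.168, 0.524, 0.219] pointing down, gripper open.
Joint ranges: [-3.03, 3.03], [-0.79, 2.21], [0.23, 2.52], [-1.04, 4.18], [0, 3.07], [-2.55, 2.55]. Speed limits (rad/s): [2.22, 2.22, 2.57, 3.14, 3.14, 3.14].

INTERFACE

Orientations are given as [roll, pitch, yaw] about the fixed x, y, z axes, in that order (R = Rz(yaw) Ry(pitch) Rx(roll)).
In Python, from station import ctrl gives the robot as it stands. The module is installed in compiled form; this text tells all that it offers.
- The arm moves only by the tool move_arm, never from a script. Its argument "targets" is a list of rows, each a list of 7 numbers: the opening, from -1 (shut) to 1 (fully open), then the shift along the tool's x, y, z in units of 50 mm (1.0 is 50 mm), then the turn, a rotation vector about the tool's x, y, z in rad. A call has 1 to 12 rows; each row is the pose to reach, as a shift and turn from the pose commanded when the call began, along the tool's axes at that moment; what a row does not reach only later rows make up. A row lasts 1/10 s, in which the tool goes at most 50 mm and 8.59 degrees, less where a joint would pass 70% of its speed; a pose out of reach is approached as far as the arm can. A call with a gripper value outside its range is refused whole. The fingers move at their own pace and stop on an object; "grip_force" is the grip in N (left out, the last holds). Time passes only in rows, so rows that repeat a pose let the fingers close. It gives the time, the measured TCP pose, the force, the opening and the grip force at its end, in the units of the state.
- ctrl.get_obs(): the state, without advancing time (a new reading comes with each control period).
- ctrl.camera(name): name is "side" or "top" or "wrist"; returns (picture, depth): 400x640x3 uint8, red, green, blue; 400x640 float32, m along the optical axis (not along the pixel's ray), 0 where there is no reading.
- ctrl.camera_params(name): a dict with "intrinsics" (3x3 intrinsics, pixels), "rvec" (rotation vector, rad) and "tvec" (3), from world to camera coordinates, as OpenCV has them; the wrist camera has in their place "T_tool_cam" (4x4, takes a point from camera to tool coordinates, whose origin is the TCP and whose axes are the flange's). Camera axes: x right, y down, z forward; pixel columns grow to the right and rows downward; lengths in m; the calibration is good to about 2 mm. A picture is of the moment at which its call begins: read the wrist's pose just before it. camera_params takes no time and is no camera call.
- ctrl.hand_in(): hands the job in; it is judged then, once.
Trained networks look in the newest picture that a camera, given by its name, has taken for a name from the list of things; names that differ only in an ending like _2 or _b are one class to them, and where a whole thing is asked for, a point or a joint stands for the part that bears it (a point fixed in the world has none). Each returns a list of dicts, best first, with "score" (0 to 1); they miss things now and then, are a little off and sometimes report something else, mostly with a low value. They report only what shows in the picture. A call takes as long as a camera call. They do not tell look-alikes from the thing itself.
- ctrl.cut_out(camera, target): "region" (400x640 bool, what is visible of it) and "point" ([column, row] in pixels, amid what is visible of it).
- ctrl.tip_of(camera, target): "point" ([column, row] in pixels: a listed point, or the origin of a listed thing).
The state is a dict: "time_s": time; "qpos": joint angles; "joint_vel": joint speeds; "tau": joint torques, N m; "ee_pos": TCP position; "eef_rot": TCP orientation; "force": force on the tool from outside, world axes, zero at the start; "moment": the same for the moment, N m; "grip_width": finger opening in m; "grip_force": force on a finger pad.
Only numpy, scipy, OpenCV 4.12 (cv2) and the standard library are available. Lean on these libraries where they do the work, as an engineer would, in place of code of your own. Each camera call takes 0.05 s, during which the arm holds its last target. There are 200 camera calls.

TASK

Two offcuts are to be joined in the trigger clamp on the plywood board: the large block already lies between its jaws. Lay the smallest wood block flat on the board between the large block and the sliding jaw, one of its long sides facing the large block and midway along it, and let go; then squeeze the trigger again and again, letting it spring back each time, until the jaw holds both blocks firmly together. Move the jaw by the trigger only, stop as soon as the grip is firm so that the wood is not crushed, leave the trigger free, and do not shift the wax tin or the tape roll.

Things in the scene. Friction and masses are not known exactly. Their poses are not given: they have to be found in the camera images.
- clamp: One-hand bar clamp lying on its side, fixed to a plywood board. Origin: on the bench under the bar's centre line, level with the fixed pad's face when fully back. Axes: x along the jaws, away from handle and trigger (they reach to -x, to the robot); y along the bar, from the head to the sliding jaw; z up. All lies below z = 75 mm. Board top z = 15, x -40 to 125, y -90 to 215 mm.
- bed (a point): point on the board's top between the jaws at (70, 60, 15) mm in the clamp's frame. The toothed bar beside it: x -9 to 6, z 28 to 52 mm. Head: x -43 to 59, y -85 to -9 mm. Pads: x 34 to 110, z 21 to 59 mm. The head's own soft pad (also 1 mm per 8 N) sits on a screw-set shoe: its face stands anywhere from y = 0 to 8 mm, different at each start and not measured.
- handle_back (a point): point on the back of the fixed black pistol handle, facing -y, at (-100, -70.5, 40) mm in the clamp's frame. Handle 18 mm thick (y -70.5 to -52.5), x -43 to -144, z 25 to 55 mm; only bare bench below it. Handle and trigger measure 58 mm across here when let go, 35 mm fully squeezed.
- trigger_face (a point): point on the grey trigger's finger face, facing +y, 136 mm from its pin; let go it lies at about (-99, -12, 40) mm in the clamp's frame, squeezed to the stop 24 mm farther to -y. Trigger z 28 to 52 mm, 12 mm thick, x -30 to -113 mm; bare bench below and beside it.
- trigger (a joint): trigger angle, rad: 0 let go (springs back), 0.175 at its stop; pin at x 36, y -30 mm of the clamp's frame. At trigger_face it takes 3 to 5 N while the jaw runs free; beyond that each newton there puts about 2.9 N on the blocks. Squeezed to 0.155 it moves the free jaw 5 mm and no more than 7. Firm: 11 to 13 N felt at trigger_face during a squeeze; 16 N is too much.
- jaw: sliding jaw with its toothed bar, one part; axes as the clamp's; its origin is the clamp's when fully open and shifts to -y of it as it closes, by 68 mm at most (10 to 25 mm at the start). Hidden pawls hold it every 2.5 mm: it drops back by up to that as the trigger is let go, and does not open again. The bar's tail sticks out to y -230 mm of the clamp at most.
- jaw_face (a point): middle of the sliding jaw's pad face when not compressed, facing the head; in the clamp's frame at x 70, z 40 mm, y = 155 mm less the jaw's travel (130 to 145 mm at the start). The soft pad gives 1 mm per 8 N. Firm is 8 to 34 N of jaw on small block once the trigger is let go, one catch more adds about 10 N; over 40 N at any moment crushes the wood.
- big_block: sawn red-brown wood block, 60 x 85 x 60 mm (its x, y, z); origin: centre of its underside. Lies loose on the board a few mm off the fixed pad, its 85 mm side along the clamp's x, centred near x = 70 mm; its x axis points about along the clamp's +y
- small_block: sawn brown wood block, the smallest here, 45 x 60 x 30 mm (its x, y, z); origin: centre of its underside; lies flat on the bench to the left of the clamp
- wax_tin: round white lidded tin, 68 mm across, 43 mm high, a bystander; origin: centre of its underside
- masking_tape: roll of masking tape lying flat, 98 mm across, 25 mm high, a bystander; origin: centre of its underside
Not all that is in view belongs to the job. What is shaped like the small_block but blue is not meant.

How it is judged:
By the outcome, as a careful person would: the job done as asked, in the order asked, and still so for the second after the job is handed in, with the robot touching nothing.
It also fails if it takes over 61 s, if anything falls off the work surface, if the arm or the gripper's body presses on something with over 40 N, if the wrist force passes 120 N, or if a joint passes its speed limit or range.

## Working session

There is one attempt and no reset: what is moved stays moved. The work goes in short steps, Python scripts to look and compute and a tool call to move; the robot and the scene stay as the last step left them, time stands still between calls to the robot, and variables do not carry over. Pictures are saved under pics/ and viewed, at most 10 in all, crops included, and the job is handed in when it is done.

Besides the shell and the picture viewer there is one more tool, called by a JSON object that holds its "fn" and its "kwargs". move_arm: Moves the arm, as the interface text tells. Its arguments: {"type":"object","properties":{"targets":{"type":"array"},"grip_force":{"type":"number"}},"required":["targets"]}

```bash
mkdir -p pics; cat > h.py <<'E'
import numpy as np, cv2
from scipy.spatial.transform import Rotation as R
from station import ctrl
def cam(n):
    p=ctrl.camera_params(n); o=ctrl.get_obs()
    if 'rvec' in p:
        T=np.eye(4);T[:3,:3]=cv2.Rodrigues(np.array(p['rvec'],float))[0];T[:3,3]=np.ravel(p['tvec']);T=np.linalg.inv(T)
    else:
        W=np.eye(4);W[:3,:3]=R.from_euler('xyz',o['eef_rot']).as_matrix();W[:3,3]=o['ee_pos'];T=W@np.array(p['T_tool_cam'])
    return np.array(p['intrinsics']),T
def ray(K,T,uv,z):
    d=T[:3,:3]@np.linalg.solve(K,[uv[0],uv[1],1.]); return T[:3,3]+d*(z-T[2,3])/d[2]
def cloud(K,T,D):
    v,u=np.mgrid[:D.shape[0],:D.shape[1]]
    P=np.stack([(u-K[0,2])/K[0,0]*D,(v-K[1,2])/K[1,1]*D,D],-1)
    W=P@T[:3,:3].T+T[:3,3]; W[D<=0]=np.nan; return W
def save(n,im): cv2.imwrite('pics/'+n+'.png',im[:,:,::-1])
E
python3 - <<'E'
from h import *
o=ctrl.get_obs();print({k:np.round(v,3) for k,v in o.items()})
for n in ['top','side']:
    K,T=cam(n);im,D=ctrl.camera(n);save(n+'0',im);np.savez(n+'0.npz',im=im,D=D,K=K,T=T)
    W=cloud(K,T,D);print(n,np.round(T,3).tolist())
    for t in ['small_block','big_block','wax_tin','masking_tape','clamp']:
        for r in ctrl.cut_out(n,t)[:3]:
            w=W[r['region']];print(t,round(r['score'],2),np.round(r['point']),np.round(np.nanmedian(w,0),3),np.round(np.nanpercentile(w,[3,97],0),3).tolist())
    for t in ['bed','handle_back','trigger_face','jaw_face','clamp','small_block','big_block']:
        for r in ctrl.tip_of(n,t)[:2]: print('tip',t,round(r['score'],2),np.round(r['point']))
E
```

```text
{'time_s': np.float64(0.0), 'qpos': array([ 1.193,  0.3  ,  1.522, -0.   ,  1.321, -0.067]), 'joint_vel': array([-0.   , -0.003,  0.003,  0.002, -0.001,  0.   ]), 'tau': array([ 5.0000e-03, -5.3181e+01, -3.5275e+01,  7.1000e-02,  2.4000e-02,
       -0.0000e+00]), 'ee_pos': array([0.168, 0.523, 0.219]), 'eef_rot': array([-3.14 , -0.   ,  2.831]), 'force': array([-0.72 , -0.296,  0.251]), 'moment': array([0.022, 0.005, 0.044]), 'grip_force': np.float64(0.0), 'grip_width': np.float64(0.094)}
top [[-0.015, -0.985, 0.17, 0.404], [-1.0, 0.012, -0.021, -0.041], [0.019, -0.17, -0.985, 1.065], [0.0, 0.0, 0.0, 1.0]]
small_block 0.92 [222. 223.] [0.533 0.221 0.03 ] [[0.513, 0.192, 0.01], [0.556, 0.251, 0.034]]
small_block 0.8 [186. 245.] [0.47  0.304 0.03 ] [[0.45, 0.279, 0.011], [0.492, 0.336, 0.034]]
big_block 0.78 [334. 172.] [ 0.66  -0.105  0.075] [[0.622, -0.136, 0.023], [0.704, -0.076, 0.079]]
wax_tin 0.69 [215. 155.] [0.722 0.239 0.043] [[0.693, 0.211, 0.011], [0.755, 0.27, 0.047]]
masking_tape 0.96 [442. 262.] [ 0.412 -0.383  0.023] [[0.371, -0.426, -0.0], [0.46, -0.335, 0.028]]
clamp 0
[... 594 characters left out ...]
44 [315. 167.] [0.532 0.204 0.03 ] [[0.51, 0.19, 0.005], [0.555, 0.252, 0.034]]
big_block 0.74 [356. 202.] [ 0.666 -0.118  0.076] [[0.627, -0.135, 0.059], [0.703, -0.078, 0.079]]
clamp 0.78 [336. 221.] [ 0.608 -0.18   0.045] [[0.473, -0.273, 0.009], [0.711, 0.016, 0.069]]
clamp 0.71 [339. 192.] [ 0.611 -0.009  0.053] [[0.582, -0.32, 0.035], [0.706, 0.02, 0.065]]
tip bed 0.78 [357. 214.]
tip handle_back 0.67 [297. 227.]
tip handle_back 0.29 [305. 214.]
tip trigger_face 0.58 [305. 218.]
tip jaw_face 0.78 [355. 198.]
tip clamp 0.65 [330. 226.]
tip clamp 0.2 [364. 168.]
tip small_block 0.51 [317. 170.]
tip small_block 0.49 [303. 158.]
tip big_block 0.59 [357. 214.]
tip big_block 0.57 [351. 197.]
```

View pics/top0.png

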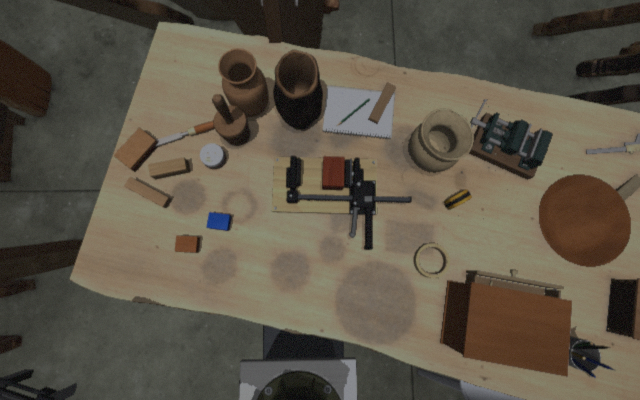

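```bash
python3 - <<'E'
from h import *
d=np.load('top0.npz');im=d['im'];W=cloud(d['K'],d['T'],d['D'])
s=np.load('side0.npz');WS=cloud(s['K'],s['T'],s['D'])
save('crop0',cv2.resize(im[130:290,150:420],None,fx=2.9,fy=2.9,interpolation=cv2.INTER_CUBIC))
def rect(n,m,W):
    P=W[m][:,:2];r=cv2.minAreaRect((P*1000).astype(np.float32));print(n,m.sum(),np.round(r[0]),np.round(r[1]),round(r[2],1),'z',np.round(np.median(W[m][:,2]),4))
for V,nm in((W,'top'),(WS,'side')):
    f=lambda x0,x1,y0,y1,z0,z1:(V[...,0]>x0)&(V[...,0]<x1)&(V[...,1]>y0)&(V[...,1]<y1)&(V[...,2]>z0)&(V[...,2]<z1)
    rect(nm+' blkA',f(.49,.58,.17,.27,.025,.036),V)
    rect(nm+' blkB',f(.43,.51,.265,.35,.025,.036),V)
    rect(nm+' big',f(.58,.74,-.16,-.05,.07,.085),V)
    rect(nm+' board',f(.5,.9,-.3,.15,.011,.019),V)
    rect(nm+' handle/trig',f(.42,.54,-.3,-.1,.03,.07),V)
    rect(nm+' bar',f(.57,.63,-.08,-.0,.045,.06),V)
for n in [(222,223),(186,245)]: print(im[n[1]-3:n[1]+3,n[0]-3:n[0]+3].mean((0,1)))
E
```

```text
top blkA 343 [535. 222.] [61. 45.] 81.7 z 0.0306
top blkB 354 [472. 308.] [60. 45.] 87.6 z 0.0304
top big 640 [ 665. -105.] [60. 85.] 86.9 z 0.0756
top board 4130 [733. -69.] [441. 355.] 87.2 z 0.0146
top handle/trig 365 [ 494. -179.] [63. 91.] 88.6 z 0.0535
top bar 160 [604. -40.] [36. 82.] 4.1 z 0.0521
side blkA 104 [533. 223.] [73. 44.] 81.7 z 0.0313
side blkB 89 [470. 310.] [73. 45.] 85.7 z 0.0313
side big 324 [ 663. -103.] [67. 84.] 87.1 z 0.0765
side board 1417 [730. -71.] [445. 349.] 88.8 z 0.0151
side handle/trig 412 [ 495. -182.] [62. 93.] 86.2 z 0.0483
side bar 71 [607. -39.] [45. 80.] 3.0 z 0.0532
[ 31.83333333  62.61111111 130.16666667]
[106.58333333  68.52777778  44.30555556]
```

View pics/crop0.png

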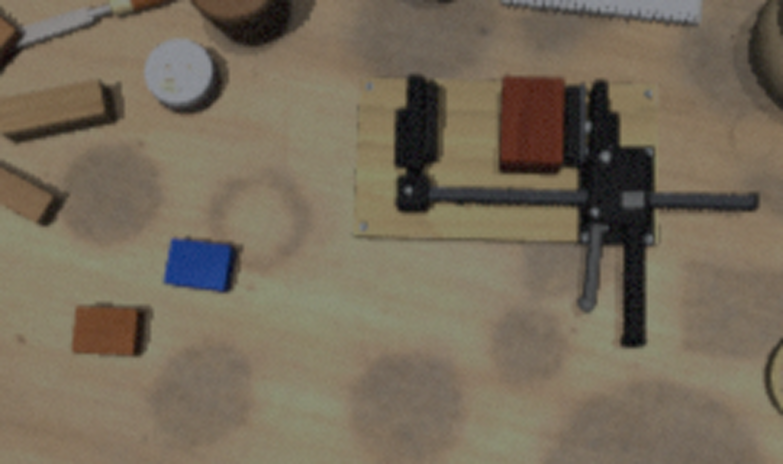

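```bash
python3 - <<'E'
from h import *
d=np.load('top0.npz');W=cloud(d['K'],d['T'],d['D'])
f=lambda x0,x1,y0,y1,z0,z1:(W[...,0]>x0)&(W[...,0]<x1)&(W[...,1]>y0)&(W[...,1]<y1)&(W[...,2]>z0)&(W[...,2]<z1)
# bar fit over long range
m=f(.57,.64,-.34,.1,.047,.057);P=W[m]
for lo in np.arange(-.34,.1,.02):
    q=P[(P[:,1]>lo)&(P[:,1]<lo+.02)]
    if len(q):print(round(lo,2),len(q),np.round([q[:,0].min(),q[:,0].max(),np.median(q[:,0])],4))
# height map 8mm grid around clamp
xs=np.arange(.46,.76,.0075);ys=np.arange(.1,-.32,-.0075)
for x in xs[::-1]:
    print('%.3f'%x,''.join('%3d'%(np.nan_to_num(np.nanmedian(W[m][:,2])*1000) if (m:=f(x,x+.0075,y,y+.0075,-.01,.12)).any() else -1) for y in ys))
E
```

```text
-0.34 12 [0.5798 0.5946 0.587 ]
-0.32 31 [0.5798 0.5918 0.5862]
-0.3 33 [0.5802 0.5947 0.5865]
-0.28 36 [0.581  0.5955 0.5891]
-0.26 35 [0.5815 0.5955 0.5894]
-0.24 34 [0.5816 0.5956 0.5896]
-0.22 4 [0.5835 0.5924 0.588 ]
-0.16 59 [0.5703 0.6387 0.596 ]
-0.14 40 [0.5871 0.6327 0.594 ]
-0.12 40 [0.5881 0.6233 0.5954]
-0.1 38 [0.588  0.6238 0.5968]
-0.08 32 [0.5881 0.6248 0.5944]
-0.06 36 [0.5896 0.6037 0.5973]
-0.04 35 [0.5894 0.6036 0.5977]
-0.02 44 [0.5835 0.6342 0.5979]
0.0 42 [0.5832 0.623  0.6004]
0.02 20 [0.584  0.6392 0.6213]
0.753   1  0  0  0  0  0  0  0  1  0  0  0  0  2  2  0  0 -1  0  0  0  2  0  0  0  0  0  0  0  0  1  2  0  0  0  1  0  1  1  1  1  0  0  1  0  1  1  0  0 -1  0  0  0  0  1  0  2
0.745   0  0  1  1  1  0  0  0  2  1  1  0  0  1  0  1  0  0  0  0  0  0  1  1  0  1  1  1  1  0  0  0  0  0  0 -1  0  1  0  1 -1  1 -1  0  0  1  2  1  3  0  0  0  0 -2  0  0  1
0.738   0 -1  0  0 -1  0  1  0  0  1  1  0  1  1  2  0  0 -1  1  0 -1  0  0  0  2  0  1  1  1  0  0  1  1  0  0  0  0  0  1  0  0  2  0  1  0  0 -1  2  2  0  0  0 -1  0  0  0  1
0.730   0  1  0  1  0  0  0 
[... 5857 characters left out ...]
0  0 -1  0 -1  0  0  0  1  0  0  1  0  2  0  0  1  0  0  1  2  0  1  0  0  1  0  0 -1  0  0 -1  0 45 47  1  0  0  1 53 56 59  2  0 -1  0  0  0 -1  1  1  0  0  0  0  1
0.475   0  1  0  0  0  0  1  1  0  1  1  2  0  0  1  1  0  0  0  1  1  0  0  0  1  0  1  0  2  0  0  0  0  0  0 -1 -1  0  0  1 49 56 57  1  1  2  0 -1  0  0  0  0  1  0  0  2  1
0.468   1  0  0  0  0  2  0  0  0  0 -1  0  1  1  0  0  1  1  0  1  0  0  1  1  1  0  2  0  0  0  0  0  0  0  0  1  0  0  2  2 53 56 53  0  0 -2  0  1 -1  1  2  0  1  0  1  0  1
0.460   0  2 -1  0  0  0  1  0  1  2  0  0  0  0  0  0  0 -1  0  0  0  1  0  0  0  0 -1  1  0  0  0  1  0  2  0  0  0  0  0  2 55 55 49  0  0  0  1  0 -1  0  0  0  0 -2  1  0  1
```

Crop/top view: the candidates are the brown block at (187,243), the blue look-alike at (218,221), the longer sticks at (168,168) and (148,192), and the bigger block at (137,148). The brown 45x60x30 block at (187,243) fits by colour and size, and the enlarged crop confirms it. The clamp's axes are turned about -2° from the world's.

I'll go above the block and look from close by.

```bash
cat >> h.py <<'E'
def go(p,yaw):
    """row numbers for a tool-down target"""
    o=ctrl.get_obs();Rc=R.from_euler('xyz',o['eef_rot']);d=Rc.inv().apply(np.array(p)-o['ee_pos'])
    t=(Rc.inv()*R.from_euler('xyz',[np.pi,0,yaw])).as_rotvec()
    print('row',np.round(d/.05,3),np.round(t,3),'rows>=',round(max(np.linalg.norm(d)/.05,np.linalg.norm(t)/.15),1))
E
python3 -c "
from h import *
go([.471,.309,.2],3.10)"
```

```text
row [-7.079 -2.235  0.389] [-0.    -0.    -0.269] rows>= 7.4
```

{"fn": "move_arm", "kwargs": {"targets": [[1, -7.08, -2.22, 0.4, 0, 0, -0.269], [1, -7.08, -2.22, 0.4, 0, 0, -0.269], [1, -7.08, -2.22, 0.4, 0, 0, -0.269], [1, -7.08, -2.22, 0.4, 0, 0, -0.269], [1, -7.08, -2.22, 0.4, 0, 0, -0.269], [1, -7.08, -2.22, 0.4, 0, 0, -0.269], [1, -7.08, -2.22, 0.4, 0, 0, -0.269], [1, -7.08, -2.22, 0.4, 0, 0, -0.269], [1, -7.08, -2.22, 0.4, 0, 0, -0.269], [1, -7.08, -2.22, 0.4, 0, 0, -0.269], [1, -7.08, -2.22, 0.4, 0, 0, -0.269]]}}

```text
time_s: 2.4
ee_pos: [0.4706, 0.3104, 0.1995]
eef_rot: [3.141, -0.0, 3.101]
force: [-0.8, 0.4, -0.4]
grip_width: 0.0942
grip_force: 0.0
```

```bash
python3 - <<'E'
from h import *
o=ctrl.get_obs();print(o['time_s'],o['ee_pos'],o['eef_rot'],np.abs(o['joint_vel']).max())
K,T=cam('wrist');im,D=ctrl.camera('wrist');save('w1',im);np.savez('w1.npz',im=im,D=D,K=K,T=T)
print(np.round(T,3).tolist())
W=cloud(K,T,D)
m=(W[...,2]>.024)&(W[...,2]<.037)&(abs(W[...,0]-.471)<.06)&(abs(W[...,1]-.309)<.06)
m=cv2.morphologyEx(m.astype(np.uint8),cv2.MORPH_OPEN,np.ones((3,3)))>0
P=W[m];print(len(P),np.median(P,0),cv2.minAreaRect((P[:,:2]*1000).astype(np.float32)))
go([.471,.309,.018],3.10)
E
```

```text
2.4 [0.47055829 0.31040219 0.19954954] [ 3.14147137e+00 -4.69967962e-05  3.10074561e+00] 0.007992220701812904
[[0.041, 0.958, 0.284, 0.388], [0.999, -0.039, -0.012, 0.314], [-0.0, 0.284, -0.959, 0.365], [0.0, 0.0, 0.0, 1.0]]
2901 [0.46968543 0.30952261 0.03047443] ((478.9183654785156, 290.31982421875), (65.40306091308594, 115.73118591308594), 24.013248443603516)
row [-0.01  -0.031  3.633] [0.    0.    0.001] rows>= 3.6
```

{"fn": "move_arm", "kwargs": {"targets": [[1, 0, -0.02, 1.0, 0, 0, 0], [1, 0, -0.02, 2.0, 0, 0, 0], [1, 0, -0.02, 3.0, 0, 0, 0], [1, 0, -0.02, 3.6, 0, 0, 0], [1, 0, -0.02, 3.6, 0, 0, 0], [-1, 0, -0.02, 3.6, 0, 0, 0], [-1, 0, -0.02, 3.6, 0, 0, 0], [-1, 0, -0.02, 3.6, 0, 0, 0], [-1, 0, -0.02, 3.6, 0, 0, 0], [-1, 0, -0.02, 3.6, 0, 0, 0], [-1, 0, -0.02, 3.6, 0, 0, 0]], "grip_force": 25}}

```text
time_s: 3.55
ee_pos: [0.4714, 0.3089, 0.0199]
eef_rot: [3.141, 0.0, 3.1]
force: [-1.9, -0.5, 6.4]
grip_width: 0.0599
grip_force: 25.0
```

```bash
python3 - <<'E'
from h import *
o=ctrl.get_obs();print(o['time_s'],o['ee_pos'],o['eef_rot'],o['grip_width'],o['grip_force'],np.abs(o['joint_vel']).max())
d=np.load('w1.npz');W=cloud(d['K'],d['T'],d['D'])
m=((W[...,2]>.024)&(W[...,2]<.037)&(abs(W[...,0]-.4697)<.05)&(abs(W[...,1]-.3095)<.05)).astype(np.uint8)
m=cv2.morphologyEx(m,cv2.MORPH_OPEN,np.ones((9,9)));n,l,s,c=cv2.connectedComponentsWithStats(m);k=1+np.argmax(s[1:,4]);P=W[l==k]
print(s[1:,4],cv2.minAreaRect((P[:,:2]*1000).astype(np.float32)))
E
```

```text
3.55 [0.4713599  0.30885028 0.0199046 ] [3.14120073e+00 4.19840806e-04 3.09979736e+00] 0.05987477521988073 24.953538179397583 0.001579940082874914
[2787] ((470.15167236328125, 310.8716125488281), (59.470340728759766, 45.32486343383789), 86.81759643554688)
```

{"fn": "move_arm", "kwargs": {"targets": [[-1, 0, 0, -1, 0, 0, 0], [-1, 0, 0, -2, 0, 0, 0], [-1, 0, 0, -3, 0, 0, 0], [-1, 0, 0, -4, 0, 0, 0], [-1, -3.0, -4.4, -4, 0, 0, 0], [-1, -3.0, -4.4, -4, 0, 0, 0], [-1, -3.0, -4.4, -4, 0, 0, 0], [-1, -3.0, -4.4, -4, 0, 0, 0], [-1, -3.0, -4.4, -4, 0, 0, 0], [-1, -3.0, -4.4, -4, 0, 0, 0], [-1, -3.0, -4.4, -4, 0, 0, 0], [-1, -3.0, -4.4, -4, 0, 0, 0]]}}

```text
time_s: 4.75
ee_pos: [0.6115, 0.0833, 0.2191]
eef_rot: [3.141, -0.001, 3.1]
force: [-0.6, 0.6, -0.8]
grip_width: 0.0596
grip_force: 25.0
```

```bash
python3 - <<'E'
from h import *
o=ctrl.get_obs();print(o['time_s'],o['ee_pos'],o['eef_rot'],o['grip_width'],o['force'],np.abs(o['joint_vel']).max())
K,T=cam('wrist');im,D=ctrl.camera('wrist');save('w2',im);np.savez('w2.npz',im=im,D=D,K=K,T=T)
print(K)
for t in ['bed','trigger_face','handle_back','jaw_face','clamp','big_block']:
    for r in ctrl.tip_of('wrist',t)[:2]: print('tip',t,round(r['score'],2),np.round(r['point']))
E
```

```text
4.75 [0.61149899 0.08325257 0.21914033] [ 3.14145816e+00 -7.44243143e-04  3.09978903e+00] 0.059647230161592915 [-0.64080751  0.6362194  -0.79850412] 0.023714869141226835
[[355.54737698   0.         316.42740544]
 [  0.         355.54737698 202.64060714]
 [  0.           0.           1.        ]]
tip bed 0.82 [164. 233.]
tip trigger_face 0.59 [51. 68.]
tip trigger_face 0.55 [163. 232.]
tip jaw_face 0.65 [226. 240.]
tip clamp 0.76 [111. 168.]
tip big_block 0.55 [150. 234.]
```

View pics/w2.png

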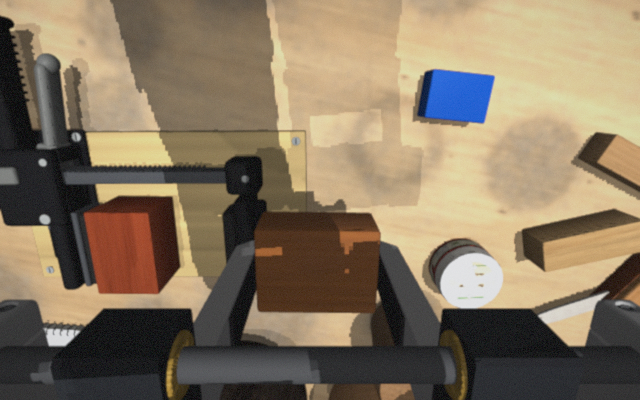

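The wrist view shows the red-brown block at (130,243), the jaw at (243,190), the trigger at (48,90) and the held brown block at (318,260). I'll measure the clamp pose and the gap.

```bash
python3 - <<'E'
from h import *
from scipy.optimize import least_squares
for nm in ['w2','top0']:
    d=np.load(nm+'.npz');W=cloud(d['K'],d['T'],d['D']).reshape(-1,3);im=d['im'].reshape(-1,3).astype(int)
    f=lambda x0,x1,y0,y1,z0,z1:(W[:,0]>x0)&(W[:,0]<x1)&(W[:,1]>y0)&(W[:,1]<y1)&(W[:,2]>z0)&(W[:,2]<z1)
    q=W[f(.6,.72,-.16,-.04,.07,.082)];print(nm,'big',len(q),np.median(q[:,2]),cv2.minAreaRect((q[:,:2]*1000).astype(np.float32)))
    # bar mid line
    pts=[]
    for lo in list(np.arange(-.075,-.02,.01))+list(np.arange(-.33,-.24,.01)):
        b=W[f(.57,.615,lo,lo+.01,.047,.058)]
        if len(b)>8: pts.append([lo+.005,(np.percentile(b[:,0],2)+np.percentile(b[:,0],98))/2])
    pts=np.array(pts);c=np.polyfit(pts[:,1*0],pts[:,1],1);print('bar x=',c,len(pts),np.std(pts[:,1]-np.polyval(c,pts[:,0])))
    th=-.0375
    cx,sx=np.cos(th),np.sin(th)
    # board edges
    for x in (.565,.58,.64,.7):
        b=W[f(x-.008,x+.008,.02,.1,-.01,.03)]
        e=[]
        hi=b[b[:,2]>.0105];print('board left edge at x',x,np.round(np.percentile(hi[:,1],99),4) if len(hi) else None)
    for y in (-.15,-.1,-.06,-.03,.04):
        b=W[f(.53,.6,y-.01,y+.01,.0105,.02)];b2=W[f(.68,.75,y-.01,y+.01,.0105,.02)]
        print('board x edges at y',y,[np.round(np.percentile(v[:,0],p),4) if len(v) else None for v,p in((b,1),(b2,99))])
    # jaw pad face
    for x in (.62,.64,.66,.68,.70):
        b=W[f(x-.008,x+.008,-.04,.02,.03,.064)];print('jaw min y at',x,len(b),np.round(np.percentile(b[:,1],[1,5]),4) if len(b) else None)
    for x in (.56,.58,.61):
        b=W[f(x-.006,x+.006,-.26,-.1,.058,.075)];print('head y',x,np.round(np.percentile(b[:,1],[1,99]),4) if len(b) else None)
    for x in (.47,.485,.495,.505,.52):
        for s,(a,bb) in {'trig':(-.178,-.135),'handle':(-.24,-.185)}.items():
            b=W[f(x-.006,x+.006,a,bb,.035,.065)];print(s,x,np.round(np.percentile(b[:,1],[2,98]),4) if len(b)>5 else None,end=' ')
    print()
E
```

```text
w2 big 5396 0.07554546856339919 ((663.7501220703125, -103.02294921875), (60.82118225097656, 85.29375457763672), 87.22038269042969)
bar x= [0.04542617 0.59782194] 6 0.00012969140652619533
board left edge at x 0.565 0.0737
board left edge at x 0.58 0.0732
board left edge at x 0.64 0.0711
board left edge at x 0.7 None
board x edges at y -0.15 [np.float64(0.5496), None]
board x edges at y -0.1 [np.float64(0.555), None]
board x edges at y -0.06 [np.float64(0.556), np.float64(0.7196)]
board x edges at y -0.03 [np.float64(0.5573), np.float64(0.7201)]
board x edges at y 0.04 [np.float64(0.5601), None]
jaw min y at 0.62 318 [-0.0001  0.0036]
jaw min y at 0.64 529 [-0.0092 -0.008 ]
jaw min y at 0.66 363 [-0.0099 -0.0087]
jaw min y at 0.68 54 [-0.0109 -0.0106]
jaw min y at 0.7 0 None
head y 0.56 [-0.2009 -0.1563]
head y 0.58 [-0.2002 -0.1552]
head y 0.61 [-0.2119 -0.1562]
trig 0.47 None handle 0.47 [-0.1914 -0.1883] trig 0.485 [-0.159  -0.1451] handle 0.485 [-0.1918 -0.1891] trig 0.495 [-0.1605 -0.1454] handle 0.495 [-0.1923 -0.1896] trig 0.505 [-0.162  -0.1506] handle 0.505 [-0.1933 -0.19  ] t
[... 554 characters left out ...]
217)]
board x edges at y -0.03 [np.float64(0.5581), np.float64(0.7225)]
board x edges at y 0.04 [np.float64(0.561), np.float64(0.7234)]
jaw min y at 0.62 38 [-0.0023  0.0017]
jaw min y at 0.64 67 [-0.0116 -0.0114]
jaw min y at 0.66 60 [-0.012 -0.012]
jaw min y at 0.68 60 [-0.0122 -0.0121]
jaw min y at 0.7 51 [-0.0124 -0.0123]
head y 0.56 [-0.2124 -0.1598]
head y 0.58 [-0.2182 -0.1584]
head y 0.61 [-0.2158 -0.1593]
trig 0.47 None handle 0.47 [-0.2094 -0.1911] trig 0.485 [-0.1625 -0.147 ] handle 0.485 [-0.2088 -0.1922] trig 0.495 [-0.1636 -0.1472] handle 0.495 [-0.2095 -0.1922] trig 0.505 [-0.1634 -0.1528] handle 0.505 [-0.2096 -0.1923] trig 0.52 [-0.1671 -0.1555] handle 0.52 [-0.2091 -0.1929]
```

```bash
python3 - <<'E'
from h import *
d=np.load('top0.npz');W=cloud(d['K'],d['T'],d['D']).reshape(-1,3)
b=W[(W[:,2]>.09)&(abs(W[:,1])<.35)&(W[:,0]>.5)];print(len(b),b[:,0].min() if len(b) else 0, b[np.argmin(b[:,0])] if len(b) else 0, b[:,2].max())
go([.666,-.047,.219],1.526)
E
```

```text
6361 0.7022597170177378 [ 0.70225972 -0.34871613  0.15149992] 0.24801950242556436
row [-1.191 -2.56   0.013] [0.    0.    1.575] rows>= 10.5
```

{"fn": "move_arm", "kwargs": {"targets": [[-1, -1.19, -2.56, 0, 0, 0, 1.575], [-1, -1.19, -2.56, 0, 0, 0, 1.575], [-1, -1.19, -2.56, 0, 0, 0, 1.575], [-1, -1.19, -2.56, 0, 0, 0, 1.575], [-1, -1.19, -2.56, 0, 0, 0, 1.575], [-1, -1.19, -2.56, 0, 0, 0, 1.575], [-1, -1.19, -2.56, 0, 0, 0, 1.575], [-1, -1.19, -2.56, 0, 0, 0, 1.575], [-1, -1.19, -2.56, 0, 0, 0, 1.575], [-1, -1.19, -2.56, 0, 0, 0, 1.575], [-1, -1.19, -2.56, 0, 0, 0, 1.575], [-1, -1.19, -2.56, 0, 0, 0, 1.575]]}}

```text
time_s: 6.3
ee_pos: [0.666, -0.0474, 0.2195]
eef_rot: [-3.142, 0.0, 1.524]
force: [0.2, -1.0, -0.4]
grip_width: 0.06
grip_force: 25.0
```

```bash
python3 - <<'E'
from h import *
o=ctrl.get_obs();print(o['time_s'],o['ee_pos'],o['eef_rot'],np.abs(o['joint_vel']).max(),o['grip_width'],o['qpos'])
d=np.load('top0.npz');W=cloud(d['K'],d['T'],d['D']).reshape(-1,3)
b=W[(W[:,2]>.09)&(abs(W[:,1]+.047)<.08)&(W[:,0]>.5)];print(np.sort(b[:,0])[:3])
go([.666,-.047,.036],1.526)
K,T=cam('wrist');im,D=ctrl.camera('wrist');save('w3',im);np.savez('w3.npz',im=im,D=D,K=K,T=T)
W=cloud(K,T,D).reshape(-1,3)
f=lambda x0,x1,y0,y1,z0,z1:(W[:,0]>x0)&(W[:,0]<x1)&(W[:,1]>y0)&(W[:,1]<y1)&(W[:,2]>z0)&(W[:,2]<z1)
q=W[f(.6,.72,-.2,-.04,.07,.082)];print('big',len(q),np.percentile(q[:,1],[1,99]) if len(q) else 0)
for x in (.64,.66,.68):
    b=W[f(x-.008,x+.008,-.04,.05,.03,.064)];print('jaw',len(b),np.round(np.percentile(b[:,1],[1,5,50,99]),4) if len(b) else None)
E
```

```text
6.3 [ 0.66599213 -0.04744533  0.2194587 ] [-3.14158029e+00  1.35690263e-05  1.52405317e+00] 0.0970859575615538 0.059952938490096634 [-1.25958505e-01  5.70457139e-01  1.13848925e+00 -1.46443087e-05
  1.43265752e+00 -7.92133334e-02]
[0.81174817 0.81231379 0.8124208 ]
row [ 0.009 -0.     3.669] [-0.     0.    -0.002] rows>= 3.7
big 1 [-0.17159846 -0.17159846]
jaw 784 [-0.0091 -0.0071  0.0122  0.0307]
jaw 822 [-0.0101 -0.0081  0.0112  0.0305]
jaw 781 [-0.0112 -0.009   0.0094  0.0296]
```

View pics/w3.png

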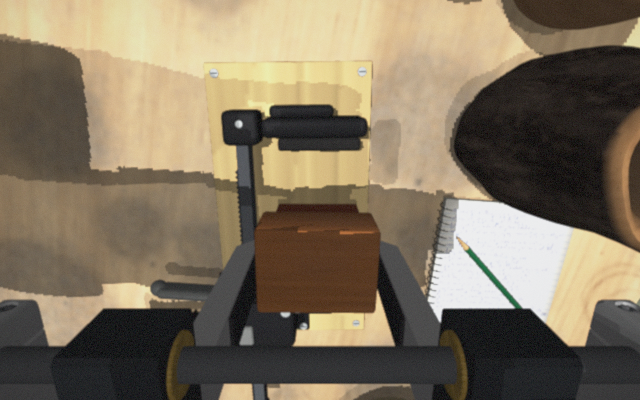

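The wrist view shows the held block over the gap, with the jaw pad at (318,130)–(318,145) and the red block hidden behind it. Lowering and releasing.

{"fn": "move_arm", "kwargs": {"targets": [[-1, 0, 0, 0.9, 0, 0, 0], [-1, 0, 0, 1.8, 0, 0, 0], [-1, 0, 0, 2.6, 0, 0, 0], [-1, 0, 0, 3.2, 0, 0, 0], [-1, 0, 0, 3.5, 0, 0, 0], [-1, 0, 0, 3.67, 0, 0, 0], [-1, 0, 0, 3.67, 0, 0, 0], [-1, 0, 0, 3.67, 0, 0, 0]]}}

```text
time_s: 7.15
ee_pos: [0.6668, -0.0478, 0.0375]
eef_rot: [3.139, 0.0, 1.525]
force: [0.3, -0.4, -1.2]
grip_width: 0.0597
grip_force: 25.0
```

{"fn": "move_arm", "kwargs": {"targets": [[-1, 0, 0, 0.03, 0, 0, 0], [-1, 0, 0, 0.03, 0, 0, 0], [0.55, 0, 0, 0.03, 0, 0, 0], [0.55, 0, 0, 0.03, 0, 0, 0], [0.55, 0, 0, 0.03, 0, 0, 0], [0.55, 0, 0, 0.03, 0, 0, 0], [0.55, 0, 0, -1, 0, 0, 0], [0.55, 0, 0, -2, 0, 0, 0], [0.55, 0, 0, -3, 0, 0, 0], [0.55, 0, 0, -3.6, 0, 0, 0], [0.55, 0, 0, -3.6, 0, 0, 0], [0.55, 0, 0, -3.6, 0, 0, 0]]}}

```text
time_s: 8.35
ee_pos: [0.666, -0.0477, 0.216]
eef_rot: [3.141, 0.0, 1.525]
force: [0.2, -0.1, -0.3]
grip_width: 0.0734
grip_force: 0.0
```

```bash
cat > look.py <<'E'
from h import *
def blocks(n):
    K,T=cam(n);im,D=ctrl.camera(n);W=cloud(K,T,D);V=W.reshape(-1,3)
    f=lambda x0,x1,y0,y1,z0,z1:(V[:,0]>x0)&(V[:,0]<x1)&(V[:,1]>y0)&(V[:,1]<y1)&(V[:,2]>z0)&(V[:,2]<z1)
    q=V[f(.6,.73,-.2,-.04,.07,.082)];print(n,'big',len(q),cv2.minAreaRect((q[:,:2]*1000).astype(np.float32)) if len(q)>10 else 0)
    q=V[f(.62,.72,-.14,.0,.0415,.0495)];print('small',len(q),np.median(q,0),cv2.minAreaRect((q[:,:2]*1000).astype(np.float32)) if len(q)>10 else 0)
    for x in (.65,.67,.69):
        b=V[f(x-.008,x+.008,-.09,.05,.053,.064)];print('jaw',len(b),np.round(np.percentile(b[:,1],[1,5]),4) if len(b) else None)
    return im,D,W
E
python3 - <<'E'
from look import *
o=ctrl.get_obs();print(o['time_s'],o['ee_pos'],o['grip_width'],o['qpos'])
im,D,W=blocks('wrist');save('w4',im)
go([.494,-.186,.219],-.04)
E
```

```text
8.35 [ 0.66599676 -0.04772614  0.21602614] 0.07338326209200187 [-1.26370726e-01  5.72150046e-01  1.14375876e+00 -2.71806565e-05
  1.42513997e+00 -8.04536260e-02]
wrist big 5412 ((663.260009765625, -124.44464874267578), (103.58910369873047, 85.10944366455078), 86.93972778320312)
small 2984 [ 0.6667965  -0.04626211  0.04560785] ((667.023681640625, -48.49102783203125), (51.26438522338867, 83.39662170410156), 87.31963348388672)
jaw 651 [-0.0731 -0.0727]
jaw 657 [-0.0741 -0.0736]
jaw 665 [-0.075  -0.0746]
row [-2.921 -3.302 -0.08 ] [-1.000e-03  1.000e-03  1.565e+00] rows>= 10.4
```

View pics/w4.png

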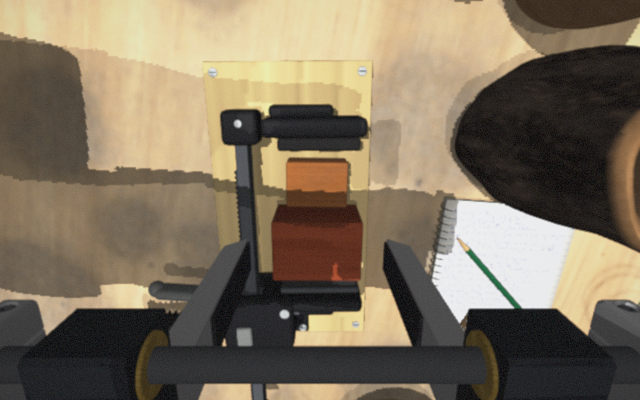

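The block lies flat at (317,182), next to and centred on the red block at (317,240), long side facing it and about 5 mm away. Now to the trigger.

```bash
python3 -c "
from h import *
go([.494,-.178,.216],-.043)"
```

```text
row [-2.761 -3.31  -0.02 ] [-1.000e-03  1.000e-03  1.568e+00] rows>= 10.5
```

{"fn": "move_arm", "kwargs": {"targets": [[1, -2.76, -3.31, 0, 0, 0, 1.568], [1, -2.76, -3.31, 0, 0, 0, 1.568], [1, -2.76, -3.31, 0, 0, 0, 1.568], [1, -2.76, -3.31, 0, 0, 0, 1.568], [1, -2.76, -3.31, 0, 0, 0, 1.568], [1, -2.76, -3.31, 0, 0, 0, 1.568], [1, -2.76, -3.31, 0, 0, 0, 1.568], [1, -2.76, -3.31, 0, 0, 0, 1.568], [1, -2.76, -3.31, 0, 0, 0, 1.568], [1, -2.76, -3.31, 0, 0, 0, 1.568], [1, -2.76, -3.31, 0, 0, 0, 1.568], [1, -2.76, -3.31, 0, 0, 0, 1.568]]}}

```text
time_s: 9.6
ee_pos: [0.4939, -0.1778, 0.2145]
eef_rot: [-3.141, 0.002, -0.044]
force: [-0.2, -0.4, 0.2]
grip_width: 0.0941
grip_force: 0.0
```

```bash
python3 - <<'E'
from h import *
o=ctrl.get_obs();print(o['time_s'],o['ee_pos'],o['eef_rot'],np.abs(o['joint_vel']).max(),o['grip_width'],o['qpos'])
K,T=cam('wrist');im,D=ctrl.camera('wrist');save('w5',im);W=cloud(K,T,D).reshape(-1,3)
f=lambda x0,x1,y0,y1,z0,z1:(W[:,0]>x0)&(W[:,0]<x1)&(W[:,1]>y0)&(W[:,1]<y1)&(W[:,2]>z0)&(W[:,2]<z1)
for x in (.48,.485,.49,.495,.5,.505):
    for s,(a,bb) in {'trig':(-.178,-.13),'handle':(-.24,-.18)}.items():
        b=W[f(x-.003,x+.003,a,bb,.035,.065)];print(s,x,np.round(np.percentile(b[:,1],[2,98]),4) if len(b)>5 else None,end=' ')
go([.494,-.178,.035],-.043)
E
```

```text
9.6 [ 0.49388245 -0.17781573  0.21448019] [-3.14069440e+00  2.42425246e-03 -4.42240864e-02] 0.08937238147722926 0.0940846265686619 [-4.15349173e-01  2.49689554e-01  1.59670370e+00 -4.37102786e-05
  1.29778437e+00  1.19968417e+00]
trig 0.48 [-0.1573 -0.1507] handle 0.48 [-0.2082 -0.1902] trig 0.485 [-0.1616 -0.1471] handle 0.485 [-0.2086 -0.1905] trig 0.49 [-0.1628 -0.1461] handle 0.49 [-0.2086 -0.1908] trig 0.495 [-0.1628 -0.1473] handle 0.495 [-0.2087 -0.191 ] trig 0.5 [-0.1637 -0.1505] handle 0.5 [-0.2092 -0.191 ] trig 0.505 [-0.164  -0.1523] handle 0.505 [-0.2095 -0.1913] row [0.008 0.006 3.594] [-0.001  0.002  0.002] rows>= 3.6
```

View pics/w5.png

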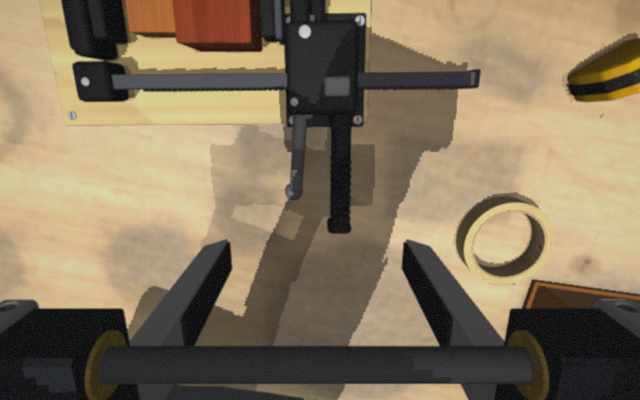

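The view shows the trigger end at (294,185) and the handle at (340,180), both midway between the fingers, with nothing below or beside them. I'll descend astride and narrow the fingers. Then I'll push the trigger with one finger by arm motion, reading the wrist force.

{"fn": "move_arm", "kwargs": {"targets": [[1, 0.04, 0, 1.0, 0, 0, 0], [1, 0.04, 0, 2.0, 0, 0, 0], [1, 0.04, 0, 3.0, 0, 0, 0], [1, 0.04, 0, 3.6, 0, 0, 0], [1, 0.04, 0, 3.6, 0, 0, 0], [0.49, 0.04, 0, 3.6, 0, 0, 0], [0.49, 0.04, 0, 3.6, 0, 0, 0], [0.49, 0.04, 0, 3.6, 0, 0, 0], [0.49, 0.04, 0, 3.6, 0, 0, 0]], "grip_force": 60}}

```text
time_s: 10.55
ee_pos: [0.4969, -0.1783, 0.0371]
eef_rot: [3.141, -0.002, -0.043]
force: [-0.5, 0.9, -0.1]
grip_width: 0.0706
grip_force: 0.0
```

{"fn": "move_arm", "kwargs": {"targets": [[0.49, 0, 0.1, 0, 0, 0, 0], [0.49, 0, 0.2, 0, 0, 0, 0], [0.49, 0, 0.3, 0, 0, 0, 0], [0.49, 0, 0.3, 0, 0, 0, 0], [0.49, 0, 0.3, 0, 0, 0, 0]]}}

```text
time_s: 11.05
ee_pos: [0.4957, -0.1933, 0.0359]
eef_rot: [3.142, -0.0, -0.044]
force: [-1.0, 1.7, 1.3]
grip_width: 0.0706
grip_force: 1.1
```

{"fn": "move_arm", "kwargs": {"targets": [[0.49, 0, 0.1, 0, 0, 0, 0], [0.49, 0, 0.2, 0, 0, 0, 0], [0.49, 0, 0.2, 0, 0, 0, 0], [0.49, 0, 0.2, 0, 0, 0, 0]]}}

```text
time_s: 11.45
ee_pos: [0.4952, -0.2032, 0.0359]
eef_rot: [3.141, 0.0, -0.043]
force: [0.0, 2.5, 0.9]
grip_width: 0.0697
grip_force: 1.2
```

```bash
python3 - <<'E'
from look import *
for _ in range(3):
    o=ctrl.get_obs();print(np.round(o['force'],2),o['grip_force'],o['ee_pos'])
    im,D,W=blocks('top')
save('t1',cv2.resize(im[130:270,250:430],None,fx=4,fy=4))
V=W.reshape(-1,3)
f=lambda x0,x1,y0,y1,z0,z1:(V[:,0]>x0)&(V[:,0]<x1)&(V[:,1]>y0)&(V[:,1]<y1)&(V[:,2]>z0)&(V[:,2]<z1)
for x in (.65,.67,.69):
    b=V[f(x-.008,x+.008,-.03,.05,.053,.064)];print('JAW',np.round(np.percentile(b[:,1],[1,5]),4))
b=V[f(.575,.6,-.45,-.3,.044,.058)];print('tail',np.round(np.percentile(b[:,1],[1,5]),4))
E
```

```text
[0.04 2.49 0.9 ] 1.2009208649396896 [ 0.49521658 -0.20322225  0.0358593 ]
top big 647 ((657.7971801757812, -136.26968383789062), (135.69833374023438, 90.27333068847656), 78.10674285888672)
small 327 [ 0.66570199 -0.04872538  0.04553187] ((657.9595947265625, -80.78995513916016), (124.23052215576172, 68.64781951904297), 81.74026489257812)
jaw 58 [-0.0739 -0.0176]
jaw 57 [-0.0178 -0.0178]
jaw 59 [-0.018  -0.0178]
[-0.52  2.41  1.59] 1.1545877158641815 [ 0.49521333 -0.20311666  0.03587377]
top big 649 ((657.4926147460938, -135.95162963867188), (134.75909423828125, 91.39283752441406), 78.50526428222656)
small 319 [ 0.66567473 -0.04872938  0.04547247] ((658.7623291015625, -77.90755462646484), (129.76409912109375, 69.98104095458984), 81.70954132080078)
jaw 57 [-0.0424 -0.0176]
jaw 60 [-0.0178 -0.0177]
jaw 51 [-0.018  -0.0179]
[0.12 2.1  1.22] 1.1270587518811226 [ 0.49525924 -0.2030884   0.03591991]
top big 646 ((661.85107421875, -136.09329223632812), (125.71870422363281, 86.4865951538086), 84.63495635986328)
small 320 [ 0.66534398 -0.0487721   0.04530421] ((659.2267456054688, -77.90629577636719), (130.03057861328125, 70.11979675292969), 82.017578125)
jaw 59 [-0.0413 -0.0176]
jaw 56 [-0.0178 -0.0177]
jaw 52 [-0.018  -0.0179]
JAW [-0.0176 -0.0175]
JAW [-0.0178 -0.0177]
JAW [-0.018  -0.0179]
tail [-0.4488 -0.4463]
```

View pics/t1.png

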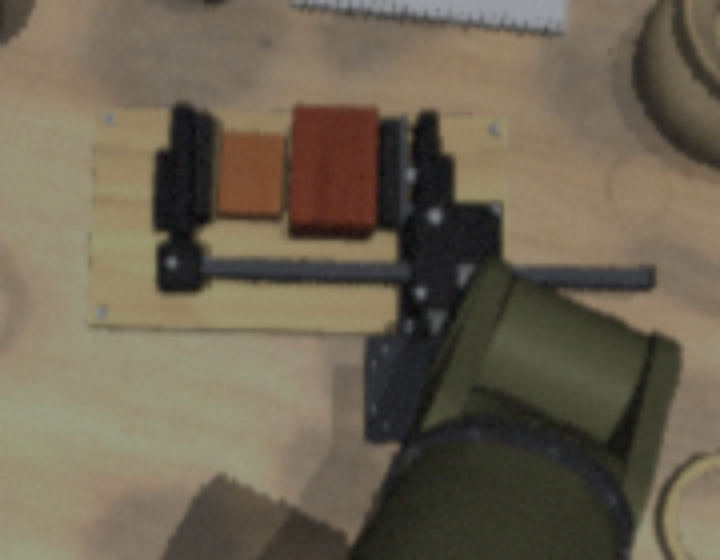

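The picture shows the jaw at (185,170) advanced about 5.7 mm, with the brown block at (250,175) still clear of it and beside the red block at (335,170). Releasing to see the catch.

{"fn": "move_arm", "kwargs": {"targets": [[0.49, 0, -0.2, 0, 0, 0, 0], [0.49, 0, -0.4, 0, 0, 0, 0], [0.49, 0, -0.5, 0, 0, 0, 0], [0.49, 0, -0.5, 0, 0, 0, 0], [0.49, 0, -0.5, 0, 0, 0, 0]]}}

```text
time_s: 12.1
ee_pos: [0.4964, -0.178, 0.036]
eef_rot: [3.141, -0.0, -0.043]
force: [-0.1, 0.1, 0.1]
grip_width: 0.07
grip_force: 0.0
```

```bash
cat > jaw.py <<'E'
from h import *
F=[];J=[];S=[];B=[];G=[]
for _ in range(3):
    o=ctrl.get_obs();F.append(o['force']);G.append(o['grip_force'])
    K,T=cam('top');im,D=ctrl.camera('top');V=cloud(K,T,D).reshape(-1,3);c=im.reshape(-1,3).astype(int)
    f=lambda x0,x1,y0,y1,z0,z1:(V[:,0]>x0)&(V[:,0]<x1)&(V[:,1]>y0)&(V[:,1]<y1)&(V[:,2]>z0)&(V[:,2]<z1)
    q=V[f(.64,.70,-.1,.05,.054,.066)];h=q[q[:,1]>-.055];J.append(np.percentile(h[:,1],3))
    s=V[f(.652,.68,-.12,.0,.042,.049)&(c[:,0]>c[:,2]*1.5)];S.append(np.percentile(s[:,1],[3,97]))
    b=V[f(.64,.69,-.2,-.05,.07,.08)&(c[:,0]>c[:,2]*1.5)];B.append(np.percentile(b[:,1],[3,97]))
print('t',o['time_s'],'y',round(o['ee_pos'][1],4),'F',np.round(np.mean(F,0),2),'grip',np.round(G,2),'jaw',np.round(np.mean(J)*1e3,1),'small',np.round(np.mean(S,0)*1e3,1),'big',np.round(np.mean(B,0)*1e3,1))
E
python3 jaw.py
```

```text
t 12.2 y -0.1783 F [ 0.17 -0.1   0.36] grip [0. 0. 0.] jaw -17.8 small [-68.8 -25.9] big [-132.5  -76.6]
```

{"fn": "move_arm", "kwargs": {"targets": [[0.49, 0, 0.25, 0, 0, 0, 0], [0.49, 0, 0.5, 0, 0, 0, 0], [0.49, 0, 0.5, 0, 0, 0, 0], [0.49, 0, 0.25, 0, 0, 0, 0], [0.49, 0, 0, 0, 0, 0, 0], [0.49, 0, 0, 0, 0, 0, 0], [0.49, 0, 0.25, 0, 0, 0, 0], [0.49, 0, 0.5, 0, 0, 0, 0], [0.49, 0, 0.5, 0, 0, 0, 0], [0.49, 0, 0.5, 0, 0, 0, 0]]}}

```text
time_s: 13.25
ee_pos: [0.4952, -0.2032, 0.0359]
eef_rot: [-3.142, 0.0, -0.044]
force: [-1.4, 2.1, 0.0]
grip_width: 0.0699
grip_force: 1.1
```

```bash
python3 jaw.py
```

```text
t 13.35 y -0.2028 F [-1.1   2.37  0.34] grip [1.06 1.05 1.05] jaw -31.6 small [-74.6 -31.7] big [-134.8  -76.8]
```

{"fn": "move_arm", "kwargs": {"targets": [[0.49, 0, -0.25, 0, 0, 0, 0], [0.49, 0, -0.5, 0, 0, 0, 0], [0.49, 0, -0.5, 0, 0, 0, 0], [0.49, 0, -0.5, 0, 0, 0, 0], [0.49, 0, -0.25, 0, 0, 0, 0], [0.49, 0, -0.1, 0, 0, 0, 0], [0.49, 0, 0, 0, 0, 0, 0], [0.49, 0, 0, 0, 0, 0, 0], [0.49, 0, 0, 0, 0, 0, 0]]}}

```text
time_s: 14.3
ee_pos: [0.4947, -0.2032, 0.0357]
eef_rot: [-3.14, 0.002, -0.044]
force: [-3.2, 6.6, 2.7]
grip_width: 0.0698
grip_force: 3.5
```

```bash
python3 jaw.py
```

```text
t 14.4 y -0.2031 F [-2.76  6.63  2.64] grip [3.46 3.44 3.42] jaw -34.8 small [-80.3 -37.4] big [-140.2  -82.2]
```

{"fn": "move_arm", "kwargs": {"targets": [[0.49, 0, -0.25, 0, 0, 0, 0], [0.49, 0, -0.5, 0, 0, 0, 0], [0.49, 0, -0.5, 0, 0, 0, 0], [0.49, 0, -0.5, 0, 0, 0, 0], [0.49, 0, -0.3, 0, 0, 0, 0], [0.49, 0, -0.2, 0, 0, 0, 0], [0.49, 0, -0.2, 0, 0, 0, 0], [0.49, 0, -0.2, 0, 0, 0, 0]]}}

```text
time_s: 15.25
ee_pos: [0.4951, -0.1931, 0.0357]
eef_rot: [-3.14, 0.002, -0.044]
force: [-2.5, 8.6, 3.4]
grip_width: 0.0702
grip_force: 4.1
```

{"fn": "move_arm", "kwargs": {"targets": [[0.49, 0, 0.05, 0, 0, 0, 0], [0.49, 0, 0.05, 0, 0, 0, 0], [0.49, 0, 0.05, 0, 0, 0, 0]]}}

```text
time_s: 15.55
ee_pos: [0.4949, -0.1951, 0.0357]
eef_rot: [-3.139, 0.002, -0.044]
force: [-4.5, 10.5, 4.7]
grip_width: 0.0701
grip_force: 5.4
```

{"fn": "move_arm", "kwargs": {"targets": [[0.49, 0, 0.02, 0, 0, 0, 0], [0.49, 0, 0.02, 0, 0, 0, 0], [0.49, 0, 0.02, 0, 0, 0, 0]]}}

```text
time_s: 15.85
ee_pos: [0.4948, -0.1959, 0.0356]
eef_rot: [-3.139, 0.002, -0.044]
force: [-4.3, 12.6, 4.6]
grip_width: 0.07
grip_force: 6.0
```

```bash
python3 jaw.py
```

```text
t 15.95 y -0.1959 F [-3.91 12.44  4.29] grip [6.04 6.03 6.02] jaw -37.6 small [-80.2 -37.4] big [-140.2  -84.4]
```

Firm at about 12 N. Releasing the trigger and withdrawing upward.

{"fn": "move_arm", "kwargs": {"targets": [[0.49, 0, -0.15, 0, 0, 0, 0], [0.49, 0, -0.36, 0, 0, 0, 0], [1, 0, -0.36, 0, 0, 0, 0], [1, 0, -0.36, 0, 0, 0, 0], [1, 0, -0.36, 0, 0, 0, 0], [1, 0, -0.36, -0.7, 0, 0, 0], [1, 0, -0.36, -1.6, 0, 0, 0], [1, 0, -0.36, -2.6, 0, 0, 0], [1, 0, -0.36, -3.6, 0, 0, 0], [1, 0, -0.36, -3.6, 0, 0, 0], [1, 0, -0.36, -3.6, 0, 0, 0]]}}

```text
time_s: 17.1
ee_pos: [0.4965, -0.179, 0.2166]
eef_rot: [3.141, -0.002, -0.043]
force: [-0.3, -0.6, -0.2]
grip_width: 0.094
grip_force: 0.0
```

```bash
python3 jaw.py; python3 - <<'E'
from h import *
K,T=cam('wrist');im,D=ctrl.camera('wrist');V=cloud(K,T,D).reshape(-1,3);save('w6',im)
for x in (.485,.495,.505):
    b=V[(abs(V[:,0]-x)<.003)&(V[:,1]>-.188)&(V[:,1]<-.13)&(V[:,2]>.035)&(V[:,2]<.065)];print('trig',x,np.percentile(b[:,1],[2,98]))
im,D=ctrl.camera('top');v=np.hstack([cv2.resize(im[130:270,250:430],(480,373)),cv2.resize(im[120:300,150:450],(300,180)).repeat(1,0) if 0 else cv2.resize(im[100:300,130:450],(320,373))]);save('t2',v)
E
```

```text
t 17.2 y -0.1786 F [-0.36 -0.67 -0.28] grip [0. 0. 0.] jaw -35.1 small [-80.2 -37.4] big [-140.3  -82.3]
trig 0.485 [-0.1619805  -0.14770144]
trig 0.495 [-0.16289929 -0.14713286]
trig 0.505 [-0.16411068 -0.15295818]
```

View pics/t2.png

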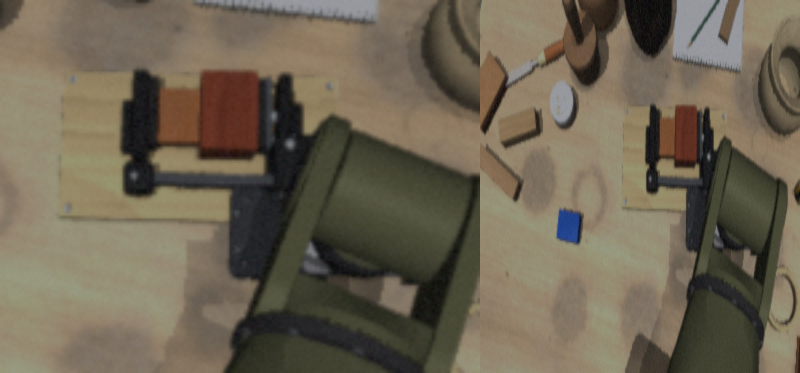

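The picture shows jaw, brown block, red block and head pad in one closed row at (145–270,110), with the trigger back at its rest position. The tin at (563,103) is unmoved. The hand is clear, so I'm handing in.

```bash
python3 -c "
from station import ctrl
print(ctrl.hand_in())"
```

```text
the job is handed in; nothing more can be done
None
```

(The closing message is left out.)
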